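Stand the insulators on the mounting bar in order of height

ROBOT

A 6-joint arm with a two-finger parallel gripper is mounted at the origin on the work surface. World frame = base frame: x ahead of the robot, y to its left, z up, the work surface at z = 0. Lengths are in mm, angles in rad, forces in N, time in s.
With the tool pointing down it reaches from about 275 to 1000 mm from the base axis. Payload 8.4 kg.
Tool frame: the origin (TCP) lies at the centre of the arm's flange, where the gripper is bolted on; the fingertips stand 173 mm ahead of it and the grasp point (between the pads) lies 155 mm ahead of it (tcp_to_tips is the distance from the TCP to the fingertips, in mm); z points along the fingers, x is the direction in which the jaws open and shut, and the axes are right-handed (so a half turn about z gives the same grasp; the last joint's range is limited). The gripper opens to 85 mm and grips with 20 to 120 N. Pads are 22 mm wide; open, the fingers measure 114 mm over their backs; the gripper's body (76 mm by 85 mm) begins 54 mm behind the grasp point. The pads swing forward as they close: fully open they stand 13 mm farther back than shut.
Start: joints at [1.238, 0.353, 1.633, -0, 1.155, -0.002], TCP at [202.999, 591.118, 404.681] pointing down, gripper open.
Joint ranges: [-2.63, 2.63], [-0.92, 2.1], [0.06, 2.66], [-1.3, 4.44], [0, 2.69], [-3.02, 3.02]. Speed limits (rad/s): [2.22, 2.22, 2.79, 3.14, 3.14, 3.14].

INTERFACE

Orientations are given as [roll, pitch, yaw] about the fixed x, y, z axes, in that order (R = Rz(yaw) Ry(pitch) Rx(roll)).
In Python, from rig import sense, grab_frame, camera_info, sign_off, tcp_to_tips gives the robot as it stands.
- The arm moves only by the shell command python3 -m creep 'ROWS' [FORCE]. ROWS is text: rows parted by semicolons, each of 5 numbers parted by spaces: the opening in per cent of the stroke, from 0 (shut) to 100 (fully open), then the shift along the tool's x, y, z in cm, then the turn about the tool's z in degrees. In form: fingers tx ty tz roll; .... A call has 1 to 20 rows; each row is the pose to reach, as a shift and turn from the pose measured when the call began, along the tool's axes at that moment; what a row does not reach only later rows make up. A row lasts 1/10 s, in which the tool goes at most 50 mm and 8.59 degrees, less where a joint would pass 70% of its speed; a pose out of reach is approached as far as the arm can. A call with a gripper value outside its range is refused whole. The fingers move at their own pace and stop on an object; FORCE is the grip in N (left out, the last holds). Time passes only in rows, so rows that repeat a pose let the fingers close. It gives the time, the measured TCP pose, the force and the opening at its end, in the units of the state.
- sense(): the state, without advancing time (a new reading comes with each control period).
- grab_frame(name): name is "side" or "top"; returns (picture, depth): 420x560x3 uint8, blue, green, red; 420x560 float32, mm along the optical axis (not along the pixel's ray), 0 where there is no reading.
- camera_info(name): a dict with "vertical_fov" (degrees; the focal length in pixels is half the picture's height over the tangent of half this angle, whatever the lens; pixels are square), "cx", "cy" (the principal point, pixels), "world_to_cam" (4x4, takes a point from world to camera coordinates). Camera axes: x right, y down, z forward; pixel columns grow to the right and rows downward; lengths in mm; the calibration is good to about 2 mm. A picture is of the moment at which its call begins. camera_info takes no time and is no camera call.
- sign_off(): hands the job in, once; it reports no verdict.
The state is a dict: "clock": time; "qpos": joint angles; "qvel": joint speeds; "joint_efforts": joint torques, N m; "eef_pos": TCP position; "tcp_rot": TCP orientation; "contact_force": force on the tool from outside, world axes, zero at the start; "wrist_torque": the same for the moment, N m; "opening": opening from 0.0 (shut) to 1.0 (fully open).
Only numpy, scipy, OpenCV 4.12 (cv2) and the standard library are available. Lean on these libraries where they do the work, as an engineer would, in place of code of your own. Each camera call takes 0.05 s, during which the arm holds its last target.

TASK

Stand the four porcelain insulators upright on the four brown pads of the mounting bar, one to a pad and with the whole foot on the pad, in order of height: the tallest on the pad next to the brass earth clamp, then step by step down to the shortest at the far end. Porcelain chips, so set each one down and do not drop one or knock one over, and leave the capacitor can where it stands.

Things in the scene. Friction and masses are not known exactly. Their poses are not given: they have to be found in the camera images.
- insulator_1shed: Loose stand-off insulator with one white rib (the shortest), standing upright, 52 mm high in all, round about its own z axis, 120 g give or take 20 %. From below: steel foot disc 44 mm across and 8 mm high; white porcelain body 18 mm high, ribs 38 mm across; on top a plain brass stud 22 mm across and 26 mm long, the place to grip it. Origin: centre of its underside; z up.
- insulator_2shed: Loose stand-off insulator with two white ribs, standing upright, 70 mm high in all, round about its own z axis, 170 g give or take 20 %. From below: steel foot disc 44 mm across and 8 mm high; white porcelain body 36 mm high, ribs 38 mm across; on top a plain brass stud 22 mm across and 26 mm long, the place to grip it. Origin: centre of its underside; z up.
- insulator_3shed: Loose stand-off insulator with three white ribs, standing upright, 88 mm high in all, round about its own z axis, 220 g give or take 20 %. From below: steel foot disc 44 mm across and 8 mm high; white porcelain body 54 mm high, ribs 38 mm across; on top a plain brass stud 22 mm across and 26 mm long, the place to grip it. Origin: centre of its underside; z up.
- insulator_4shed: Loose stand-off insulator with four white ribs (the tallest), standing upright, 106 mm high in all, round about its own z axis, 270 g give or take 20 %. From below: steel foot disc 44 mm across and 8 mm high; white porcelain body 72 mm high, ribs 38 mm across; on top a plain brass stud 22 mm across and 26 mm long, the place to grip it. Origin: centre of its underside; z up.
- pad1: One of four identical fixed round brown pads, 68 mm across and 6 mm thick, in one row on the flat aluminium mounting bar (bar 76 mm wide, 460 mm long, 10 mm thick; gaps between pads vary by a few mm). pad1 to pad4 follow one another along the row, pad1 at the bar's -y end, pad4 at its +y end. Origin: centre of its underside, on the bar's top, so its upper face is 6 mm higher. Its y axis points along the row from pad1 towards pad4, x across the bar, z up.
- pad2: One of four identical fixed round brown pads, 68 mm across and 6 mm thick, in one row on the flat aluminium mounting bar (bar 76 mm wide, 460 mm long, 10 mm thick; gaps between pads vary by a few mm). pad1 to pad4 follow one another along the row, pad1 at the bar's -y end, pad4 at its +y end. Origin: centre of its underside, on the bar's top, so its upper face is 6 mm higher. Its y axis points along the row from pad1 towards pad4, x across the bar, z up.
- pad3: One of four identical fixed round brown pads, 68 mm across and 6 mm thick, in one row on the flat aluminium mounting bar (bar 76 mm wide, 460 mm long, 10 mm thick; gaps between pads vary by a few mm). pad1 to pad4 follow one another along the row, pad1 at the bar's -y end, pad4 at its +y end. Origin: centre of its underside, on the bar's top, so its upper face is 6 mm higher. Its y axis points along the row from pad1 towards pad4, x across the bar, z up.
- pad4: One of four identical fixed round brown pads, 68 mm across and 6 mm thick, in one row on the flat aluminium mounting bar (bar 76 mm wide, 460 mm long, 10 mm thick; gaps between pads vary by a few mm). pad1 to pad4 follow one another along the row, pad1 at the bar's -y end, pad4 at its +y end. Origin: centre of its underside, on the bar's top, so its upper face is 6 mm higher. Its y axis points along the row from pad1 towards pad4, x across the bar, z up.
- earth_clamp: Brass earth clamp fixed on the bar at one end of the row (either end, beside pad1 or beside pad4, its centre about 71 mm from the centre of that pad): block 50 mm across the bar, 26 mm along it, 20 mm high, with an upright steel stud, top of the stud 44 mm above the bar. Origin: centre of its underside, on the bar's top; z up. At the bar's other end is only a low grey plastic stop, 12 mm high.
- capacitor: Bystander: loose aluminium capacitor can standing upright to one side, 52 mm across, 92 mm high with its two small terminals, 250 g. Origin: centre of its underside; z up. Leave it where it is.
Mind the look-alikes: they are no part of the job. Leave any green or purple look-alike of the insulator_3shed alone.

How it is judged (in metres and radians):
At the end, for the whole second after the job is handed in: Tallest insulator on the pad next to the earth clamp, the others descending away from it, one to a pad: foot centres within 12 mm of pad centres, undersides within 4 mm of the pad faces, upright within 0.1 rad, released and at rest; capacitor can within 15 mm of its start (((horizontal distance between earth_clamp and pad4 below 0.11 m and horizontal distance between insulator_4shed and pad4 below 0.012 m and z of insulator_4shed in the frame of pad4 between 0.002 and 0.01 m and horizontal distance between insulator_3shed and pad3 below 0.012 m and z of insulator_3shed in the frame of pad3 between 0.002 and 0.01 m and horizontal distance between insulator_2shed and pad2 below 0.012 m and z of insulator_2shed in the frame of pad2 between 0.002 and 0.01 m and horizontal distance between insulator_1shed and pad1 below 0.012 m and z of insulator_1shed in the frame of pad1 between 0.002 and 0.01 m) or (horizontal distance between earth_clamp and pad1 below 0.11 m and horizontal distance between insulator_4shed and pad1 below 0.012 m and z of insulator_4shed in the frame of pad1 between 0.002 and 0.01 m and horizontal distance between insulator_3shed and pad2 below 0.012 m and z of insulator_3shed in the frame of pad2 between 0.002 and 0.01 m and horizontal distance between insulator_2shed and pad3 below 0.012 m and z of insulator_2shed in the frame of pad3 between 0.002 and 0.01 m and horizontal distance between insulator_1shed and pad4 below 0.012 m and z of insulator_1shed in the frame of pad4 between 0.002 and 0.01 m)) and angle between each of insulator_1shed, insulator_2shed, insulator_3shed, insulator_4shed's own z axis and vertical below 0.1 rad and linear speed of each of insulator_1shed, insulator_2shed, insulator_3shed, insulator_4shed below 0.02 m/s and angular speed of each of insulator_1shed, insulator_2shed, insulator_3shed, insulator_4shed below 0.2 rad/s and contact force between each of insulator_1shed, insulator_2shed, insulator_3shed, insulator_4shed and the fingers below 0.1 N and distance of capacitor from where it was at the start of the episode below 0.015 m); the robot touches nothing.
It fails at once if the insulator with one white rib (the shortest) is dropped or knocked over: while the fingers do not touch it, it moves faster than 0.5 m/s (a fall of about 13 mm) or leans more than 0.6 rad (contact force between insulator_1shed and the fingers below 0.1 N and (linear speed of insulator_1shed above 0.5 m/s or angle between insulator_1shed's own z axis and vertical above 0.6 rad)).
It fails at once if the insulator with two white ribs is dropped or knocked over: while the fingers do not touch it, it moves faster than 0.5 m/s (a fall of about 13 mm) or leans more than 0.6 rad (contact force between insulator_2shed and the fingers below 0.1 N and (linear speed of insulator_2shed above 0.5 m/s or angle between insulator_2shed's own z axis and vertical above 0.6 rad)).
It fails at once if the insulator with three white ribs is dropped or knocked over: while the fingers do not touch it, it moves faster than 0.5 m/s (a fall of about 13 mm) or leans more than 0.6 rad (contact force between insulator_3shed and the fingers below 0.1 N and (linear speed of insulator_3shed above 0.5 m/s or angle between insulator_3shed's own z axis and vertical above 0.6 rad)).
It fails at once if the insulator with four white ribs (the tallest) is dropped or knocked over: while the fingers do not touch it, it moves faster than 0.5 m/s (a fall of about 13 mm) or leans more than 0.6 rad (contact force between insulator_4shed and the fingers below 0.1 N and (linear speed of insulator_4shed above 0.5 m/s or angle between insulator_4shed's own z axis and vertical above 0.6 rad)).
It fails at once if the capacitor can is moved by more than 15 mm or tipped (distance of capacitor from where it was at the start of the episode above 0.015 m or angle between capacitor's own z axis and vertical above 0.3 rad).
It also fails if it takes over 109 s, if anything falls off the work surface, if the arm or the gripper's body presses on something with over 40 N, if the wrist force passes 120 N, or if a joint passes its speed limit or range.

## Working session

There is one attempt and no reset: what is moved stays moved. The work goes in short steps, Python scripts to look and compute and a shell command to move; the robot and the scene stay as the last step left them, time stands still between calls to the robot, and variables do not carry over. Pictures are saved under pics/ and viewed, and the job is handed in when it is done.

```bash
mkdir -p pics; ls; python3 - <<'E'
from rig import *
import cv2,json
print(sense())
for n in("side","top"):
    p,d=grab_frame(n); cv2.imwrite(f"pics/{n}0.png",p)
    import numpy as np; np.save(f"pics/{n}0.npy",d)
    print(n,camera_info(n))
E
```

```text
pics
{'clock': 0.0, 'qpos': array([ 1.23758049e+00,  3.53644197e-01,  1.63416065e+00,  1.33090397e-05,
        1.15521928e+00, -2.39590979e-03]), 'qvel': array([ 0.00036045,  0.00150695,  0.00027504, -0.00053657,  0.00077956,
        0.00128854]), 'joint_efforts': array([ 1.18035641e-03, -6.05254340e+01, -3.42077994e+01,  2.35677890e-04,
        9.04762361e-03,  7.64997367e-06]), 'eef_pos': array([202.92544128, 590.87533117, 403.9526391 ]), 'tcp_rot': array([-3.14157706e+00,  1.43143989e-03,  1.23997103e+00]), 'contact_force': array([-0.06444047,  0.89919543,  0.41870516]), 'wrist_torque': array([-0.01186827,  0.02064849,  0.03056612]), 'opening': 1.0021083923814735}
side {'vertical_fov': 43.647685038711806, 'cx': 281.8657522452236, 'cy': 219.38626980258718, 'world_to_cam': array([[ 7.73821305e-01, -6.33169783e-01,  1.72224934e-02,
        -3.52659654e+02],
       [-3.10778388e-01, -4.03226047e-01, -8.60712233e-01,
         2.37965288e+02],
       [ 5.51921535e-01,  6.60685085e-01, -5.08800391e-01,
         7.83597087e+02],
       [ 0.00000000e+00,  0.00000000e+00,  0.00000000e+00,
         1.00000000e+00]])}
top {'vertical_fov': 54.74757620253562, 'cx': 283.0061462687475, 'cy': 208.96423508482695, 'world_to_cam': array([[-2.68938864e-02, -9.99411173e-01,  2.13079087e-02,
         9.43520471e+01],
       [-9.84959635e-01,  2.28535171e-02, -1.71266556e-01,
         5.18027427e+02],
       [ 1.70678749e-01, -2.55934533e-02, -9.84994284e-01,
         7.75476760e+02],
       [ 0.00000000e+00,  0.00000000e+00,  0.00000000e+00,
         1.00000000e+00]])}
```

View pics/top0.png

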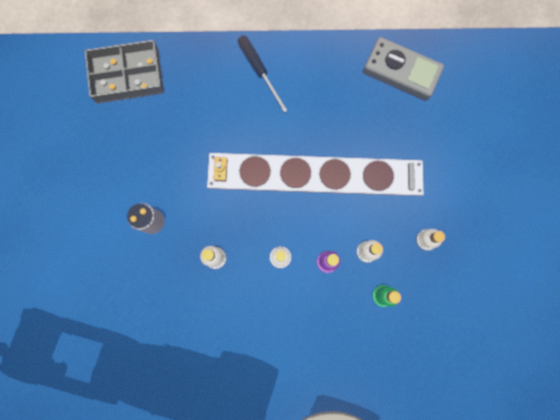

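View pics/side0.png

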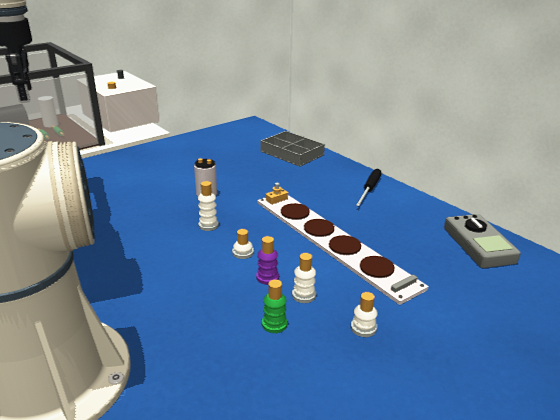

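```bash
cat > h.py <<'E'
import numpy as np,cv2
from rig import *
def cloud(name,d):
    c=camera_info(name); H,W=d.shape
    f=H/2/np.tan(np.radians(c["vertical_fov"])/2)
    u,v=np.meshgrid(np.arange(W),np.arange(H))
    P=np.stack([(u-c["cx"])/f*d,(v-c["cy"])/f*d,d],-1)
    T=np.linalg.inv(c["world_to_cam"])
    return P@T[:3,:3].T+T[:3,3]
def proj(name,p):
    c=camera_info(name); f=210/np.tan(np.radians(c["vertical_fov"])/2)
    q=c["world_to_cam"][:3,:3]@np.asarray(p,float)+c["world_to_cam"][:3,3]
    return q[0]/q[2]*f+c["cx"],q[1]/q[2]*f+c["cy"]
E
python3 - <<'E'
from h import *
for n in("side","top"):
    p=cv2.imread(f"pics/{n}0.png"); d=np.load(f"pics/{n}0.npy")
    P=cloud(n,d); hsv=cv2.cvtColor(p,cv2.COLOR_BGR2HSV)
    m=((hsv[...,0]>12)&(hsv[...,0]<30)&(hsv[...,1]>120)&(hsv[...,2]>100)&(d>0)).astype(np.uint8)
    k,l,s,c=cv2.connectedComponentsWithStats(m)
    print(n,"brass")
    for i in range(1,k):
        if s[i,4]<25: continue
        q=P[l==i]; zt=np.percentile(q[:,2],90); t=q[np.abs(q[:,2]-zt)<4]
        print(c[i].round(),s[i,4],"top z %.1f"%np.median(t[:,2]),"xy",t[:,:2].mean(0).round(1),"mid",((t.max(0)+t.min(0))/2)[:2].round(1))
    m=((hsv[...,2]<110)&((hsv[...,0]<12)|(hsv[...,0]>170))&(hsv[...,1]>90)).astype(np.uint8)
    k,l,s,c=cv2.connectedComponentsWithStats(m)
    print("brown")
    for i in range(1,k):
        if s[i,4]<200: continue
        q=P[l==i]; print(c[i].round(1),s[i,4],q.mean(0).round(1),((q.max(0)+q.min(0))/2).round(1), np.ptp(q,axis=0).round(1))
    b=p[(50 if n=='top' else 380):,:][:1]
    # table plane
    m=(hsv[...,0]>100)&(hsv[...,0]<125)&(hsv[...,1]>150)&(d>0)
    q=P[m]; print("table z",np.percentile(q[:,2],[5,50,95]).round(1))
    cv2.imwrite(f"pics/{n}0c.png",cv2.resize(p[170:350,180:420] if n=="side" else p[140:320,190:460],None,fx=2.9,fy=2.9,interpolation=cv2.INTER_CUBIC))
E
```

```text
side brass
[111.  85.] 46 top z 59.8 xy [ 633.9 1194.2] mid [ 634.2 1195.1]
[206. 188.] 129 top z 106.6 xy [425.8 222.5] mid [425.1 223.2]
[276. 195.] 242 top z 41.7 xy [608.  207.3] mid [608.5 211.3]
[242. 236.] 142 top z 52.2 xy [424.   88.6] mid [425.3  89.3]
[267. 245.] 163 top z 88.6 xy [412.1  -8.7] mid [412.8  -8.1]
[305. 261.] 187 top z 88.8 xy [430.4 -92.9] mid [430.8 -92.4]
[275. 289.] 221 top z 89.0 xy [ 340.2 -120.4] mid [ 341.1 -119.4]
[367. 301.] 223 top z 70.8 xy [ 452.6 -220.5] mid [ 453.  -219.5]
brown
[294.8 210.9] 348 [601.4 132.2  19.9] [ 277.  -236.2  310.7] [725.3 817.7 597.8]
[318.7 227.1] 405 [597.   47.2  19.6] [ 274.5 -279.5  311.1] [720.2 731.1 597. ]
[344.6 244.6] 468 [591.4 -37.   20.5] [ 272.1 -321.9  311.2] [715.4 646.2 596.7]
[376.8 266.2] 568 [ 585.8 -129.5   20.9] [ 269.9 -368.   310.7] [711.1 554.  597.9]
table z [-0.9  1.   2.8]
top brass
[438. 236.] 64 top z 69.8 xy [ 454.7 -218.7] mid [ 454.4 -219.6]
[394. 297.] 64 top z 87.7 xy [ 343.2 -118.7] mid [ 342.6 -118.6]
brown
table z [-2.6 -0.2  2.2]
```

View pics/side0c.png

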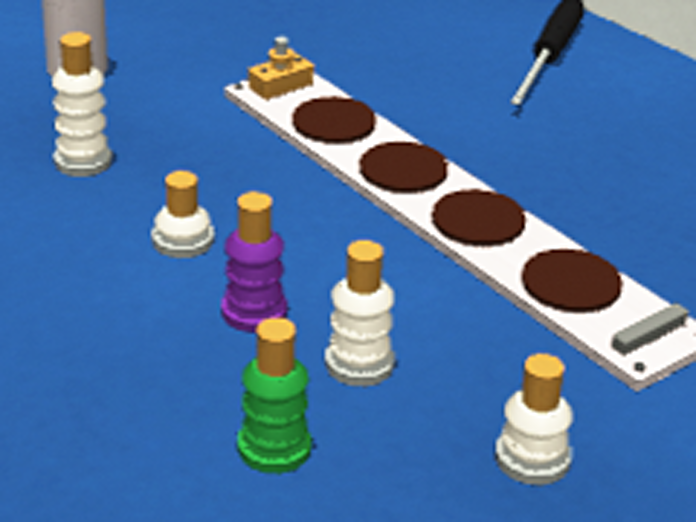

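View pics/top0c.png

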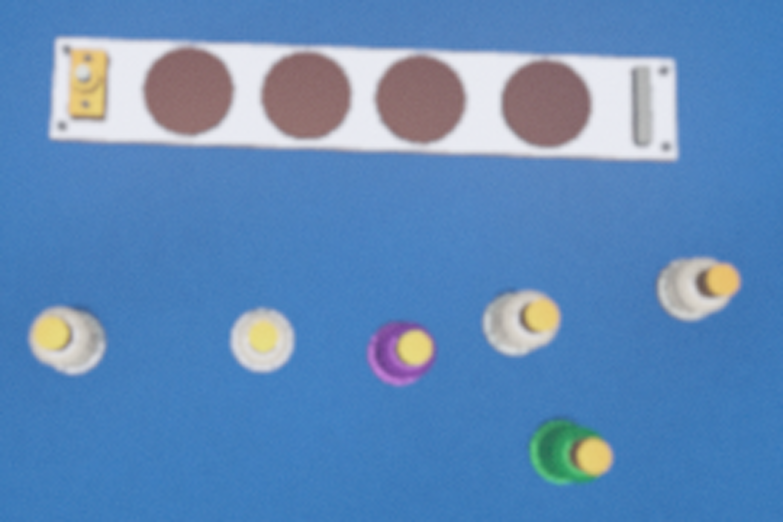

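```bash
python3 - <<'E'
from h import *
for n in("top","side"):
    p=cv2.imread(f"pics/{n}0.png"); d=np.load(f"pics/{n}0.npy")
    P=cloud(n,d)
    b,g,r=[p[...,i].astype(int) for i in range(3)]
    m=((r>g+25)&(r<150)&(abs(b-g)<25)&(d>0)&(P[...,0]>500)&(P[...,0]<700)&(P[...,2]>8)&(P[...,2]<30)&(np.abs(P[...,1])<300)).astype(np.uint8)
    k,l,s,c=cv2.connectedComponentsWithStats(m); print(n)
    for i in range(1,k):
        if s[i,4]<200: continue
        q=P[l==i]; print("pad",c[i].round(1),s[i,4],q.mean(0).round(1),((q.max(0)+q.min(0))/2).round(1), np.ptp(q,axis=0).round(1))
    for nm,(x,y),z in(("4",(425.8,222.5),106),("1",(424,88.6),52),("3",(430.6,-92.6),88),("2",(452.8,-220),70),("cl",(608,207),44),("purple",(412,-8.5),88),("green",(341,-119),88),("cap",(480,350),92)):
        for zz in ((z-5,z+6),(-1 if nm!="cl" else 9,12 if nm!="cl" else 40)):
            w=(np.hypot(P[...,0]-x,P[...,1]-y)<(40 if nm!="cap" else 70))&(P[...,2]>zz[0]+ (5 if zz[0]==-1 else 0))&(P[...,2]<zz[1])&(d>0)
            q=P[w]
            if len(q): print(nm,zz,len(q),q.mean(0).round(1),((q.max(0)+q.min(0))/2).round(1),np.ptp(q,axis=0).round(1))
E
```

```text
top
pad [254.6 170.9] 643 [608.4 138.7  15.8] [608.4 138.9  15.8] [62.4 61.7  9.2]
pad [295.2 172.5] 644 [603.   52.7  15.9] [603.3  53.   15.5] [60.5 59.9  9.8]
pad [334.5 173.7] 635 [598.6 -31.   15.8] [598.4 -31.3  15.7] [62.3 62.9  7.8]
pad [377.9 175.3] 623 [ 593.2 -123.6   15.9] [ 593.1 -123.7   16.2] [59.7 60.3  7.9]
4 (101, 112) 113 [429.3 222.  105.7] [428.7 222.  105.4] [20.1 21.4  6.1]
4 (-1, 12) 65 [425.3 210.9   7.6] [429.4 217.2   7.4] [41.3 32.7  6.6]
1 (47, 58) 95 [427.2  88.3  51.7] [427.3  87.9  51.7] [19.7 19.8  5.8]
1 (-1, 12) 73 [425.2  88.4   7.6] [427.9  93.2   8. ] [41.7 53.5  7.9]
3 (83, 94) 104 [433.9 -92.5  87.6] [433.9 -92.7  86.5] [19.2 20.1  6.9]
3 (-1, 12) 74 [429.2 -82.1   7.5] [428.5 -91.3   7.8] [52.4 40.9  7.6]
2 (65, 76) 101 [ 455.7 -220.2   69.5] [ 455.5 -220.9   69.6] [20.1 21.   8.3]
2 (-1, 12) 86 [ 452.9 -209.8    7.7] [ 455.6 -216.7    7.9] [42.4 35.   7.5]
cl (39, 50) 52 [612.2 208.9  42.2] [614.2 209.4  44.4] [19.7 18.9 10.3]
cl (9, 40) 712 [607.  203.   17.2] [611.3 202.7  24.5] [71.4 70.8 30.9]
purple (83, 94) 104 [415.1  -8.7  87.6] [415.
[... 1240 characters left out ...]
22.2 23.3  8.2]
2 (-1, 12) 184 [ 444.1 -227.2    8.3] [ 450.8 -222.1    7.8] [41.1 54.4  7.6]
cl (39, 50) 41 [608.6 209.1  43.6] [608.5 211.3  44.5] [18.8 20.1 10.8]
cl (9, 40) 443 [603.7 201.8  19.2] [608.9 205.   24.4] [75.2 73.4 30.5]
purple (83, 94) 83 [411.3  -8.9  87.9] [412.   -8.1  87.1] [21.9 23.7  7. ]
purple (-1, 12) 126 [404.7 -15.1   8.4] [411.5  -9.2   8. ] [42.7 36.4  7.9]
green (83, 94) 119 [ 339.  -120.5   88.1] [ 340.6 -119.4   87.2] [21.5 21.9  8.1]
green (-1, 12) 179 [ 333.1 -127.9    8.4] [ 341.4 -120.2    7.8] [62.9 43.9  7.3]
cap (87, 98) 33 [503.1 356.6  90.4] [501.5 355.7  90.4] [31.2 33.1  6.9]
cap (-1, 12) 21 [496.5 349.    8.1] [478.5 361.1   7.6] [93.6 56.7  6.5]
```

```bash
cat >> h.py <<'E'
from scipy.spatial.transform import Rotation as Ro
def plan(*pts):
    s=sense(); R=Ro.from_euler("xyz",s["tcp_rot"]).as_matrix()
    print("t",round(s["clock"],2),"at",s["eef_pos"].round(1),"rot",s["tcp_rot"].round(3),"open",round(s["opening"],3),"F",s["contact_force"].round(1),"q",s["qpos"].round(2))
    for p in pts: print(p,"->",(R.T@(np.array(p)-s["eef_pos"])/10).round(2))
E
python3 - <<'E'
from h import *
plan((427,222,320),(427,222,259))
E
```

```text
t 0.1 at [202.9 590.9 404. ] rot [-3.142e+00  1.000e-03  1.240e+00] open 1.003 F [ 0.3  0.1 -0.3] q [ 1.24  0.35  1.63  0.    1.16 -0.  ]
(427, 222, 320) -> [-27.6   33.18   8.44]
(427, 222, 259) -> [-27.6   33.18  14.54]
```

```bash
python3 -m creep '50 -1 1.2 0 0; 50 -4 5 1 0; 50 -7 8.5 2 0; 50 -10 12 3 0; 50 -13 15.6 4 0; 50 -16 19.2 5 0; 50 -19 22.8 6 0; 50 -22 26.4 7 0; 50 -24.5 29.5 8 0; 50 -26.5 31.8 8.4 0; 50 -27.6 33.2 8.4 0; 50 -27.6 33.2 8.4 0; 50 -27.6 33.2 8.4 0' 80; python3 - <<'E'
from h import *
plan((427,222,280),(427,222,259))
for n in("top","side"):
    p,d=grab_frame(n); cv2.imwrite(f"pics/{n}1.png",p)
E
```

```text
clock: 1.4
eef_pos: [427.0, 221.4, 320.4]
tcp_rot: [-3.141, 0.001, 1.238]
contact_force: [-0.2, 0.3, -0.1]
opening: 0.501
t 1.4 at [427.  221.4 320.4] rot [-3.141e+00  1.000e-03  1.238e+00] open 0.501 F [-0.2  0.3 -0.1] q [ 0.48  0.24  2.01 -0.    0.89 -0.76]
(427, 222, 280) -> [ 0.06 -0.02  4.04]
(427, 222, 259) -> [ 0.07 -0.02  6.14]
```

View pics/side1.png

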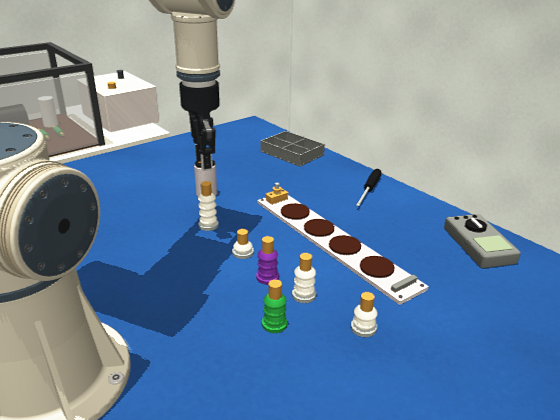

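View pics/top1.png

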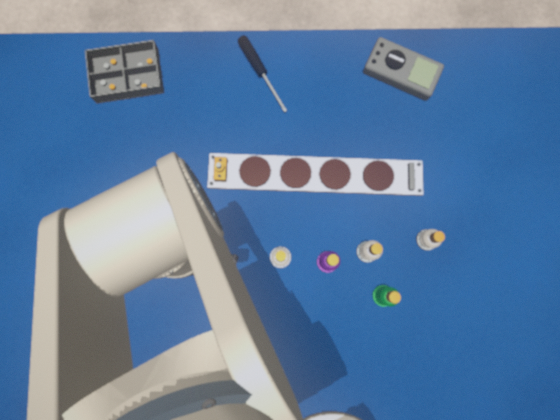

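The side view shows the fingers at about (205,160), over the tall stud at (206,188). The top view is blocked here by the arm. Next I descend and grip.

```bash
python3 -m creep '50 0 0 1.5 0; 50 0 0 3 0; 50 0 0 4 0; 50 0 0 5 0; 50 0 0 5.8 0; 50 0 0 6.1 0; 50 0 0 6.1 0; 20 0 0 6.1 0; 15 0 0 6.1 0; 10 0 0 6.1 0; 10 0 0 6.1 0; 10 0 0 6.1 0; 10 0 0 6.1 0; 10 0 0 6.1 0' 80; python3 - <<'E'
from h import *
plan((427,222,262))
for n in("side",):
    p,d=grab_frame(n); cv2.imwrite(f"pics/{n}2.png",cv2.resize(p[130:260,130:310],None,fx=4,fy=4,interpolation=cv2.INTER_CUBIC))
E
```

```text
clock: 2.9
eef_pos: [427.2, 222.4, 260.0]
tcp_rot: [3.141, -0.0, 1.24]
contact_force: [0.3, 1.1, 5.6]
opening: 0.228
t 2.9 at [427.2 222.4 260. ] rot [ 3.141 -0.     1.24 ] open 0.228 F [0.3 1.1 5.6] q [ 0.48  0.34  2.06 -0.    0.75 -0.76]
(427, 222, 262) -> [-0.05 -0.   -0.2 ]
```

View pics/side2.png

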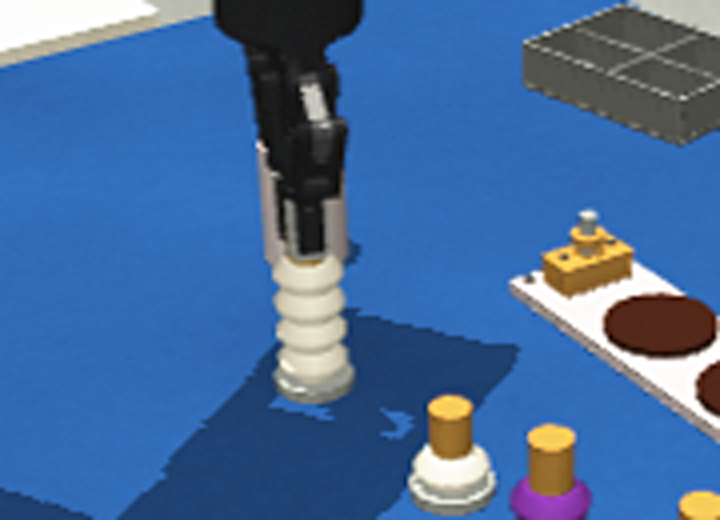

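The fingers hold the stud just above the top rib (opening 0.228). Now I lift, carry to pad 4 and stop above it.

```bash
python3 - <<'E'
from h import *
plan((427,222,330),(607.5,138.8,330),(607.5,138.8,278))
E
python3 -m creep '10 0 0 -0.3 0; 10 0 0 -1.2 0; 10 0 0 -2.5 0; 10 0 0 -4 0; 10 0 0 -5.5 0; 10 0 0 -6.7 0; 10 0 0 -7 0; 10 0 0 -7 0'; python3 - <<'E'
from h import *
plan((607.5,138.8,330),(607.5,138.8,278))
E
```

```text
t 2.95 at [427.1 222.4 260. ] rot [ 3.141 -0.     1.24 ] open 0.227 F [0.5 1.2 6.4] q [ 0.48  0.34  2.06 -0.    0.75 -0.76]
(427, 222, 330) -> [-0.05  0.01 -7.  ]
(607.5, 138.8, 330) -> [-2.06 19.78 -6.98]
(607.5, 138.8, 278) -> [-2.06 19.78 -1.78]
clock: 3.75
eef_pos: [427.2, 222.5, 330.7]
tcp_rot: [3.14, -0.001, 1.24]
contact_force: [0.6, 0.0, -3.1]
opening: 0.225
t 3.75 at [427.2 222.5 330.7] rot [ 3.14e+00 -1.00e-03  1.24e+00] open 0.225 F [ 0.6  0.  -3.1] q [ 0.48  0.22  2.   -0.    0.91 -0.76]
(607.5, 138.8, 330) -> [-2.06 19.77  0.1 ]
(607.5, 138.8, 278) -> [-2.06 19.76  5.3 ]
```

```bash
python3 -m creep '10 -0.1 0.8 0 0; 10 -0.3 2.6 0 0; 10 -0.5 5 0 0; 10 -0.8 7.6 0 0; 10 -1.1 10.2 0 0; 10 -1.3 12.8 0 0; 10 -1.6 15.4 0 0; 10 -1.8 17.6 0 0; 10 -2 19 0 0; 10 -2.1 19.8 0 0; 10 -2.1 19.8 0 0; 10 -2.1 19.8 0 0'; python3 - <<'E'
from h import *
plan((607.5,138.8,285),(607.5,138.8,277))
for n in("top","side",):
    p,d=grab_frame(n); 
    c=p[130:260,190:370] if n=="side" else p[110:240,180:360]
    cv2.imwrite(f"pics/{n}3.png",cv2.resize(c,None,fx=4,fy=4,interpolation=cv2.INTER_CUBIC))
E
```

```text
clock: 4.95
eef_pos: [607.1, 138.4, 330.6]
tcp_rot: [3.141, -0.0, 1.24]
contact_force: [-0.2, -0.5, -2.3]
opening: 0.225
t 4.95 at [607.1 138.4 330.6] rot [ 3.141 -0.     1.24 ] open 0.225 F [-0.2 -0.5 -2.3] q [ 0.22  0.43  1.7   0.    1.01 -1.02]
(607.5, 138.8, 285) -> [0.05 0.02 4.56]
(607.5, 138.8, 277) -> [0.05 0.02 5.36]
```

View pics/side3.png

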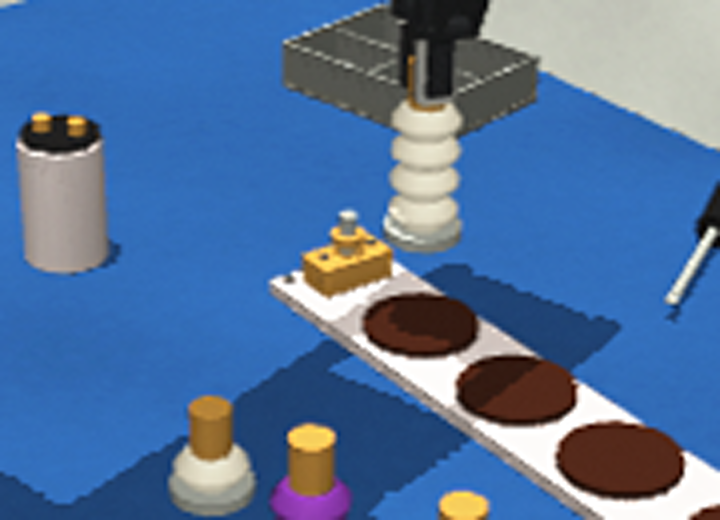

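View pics/top3.png

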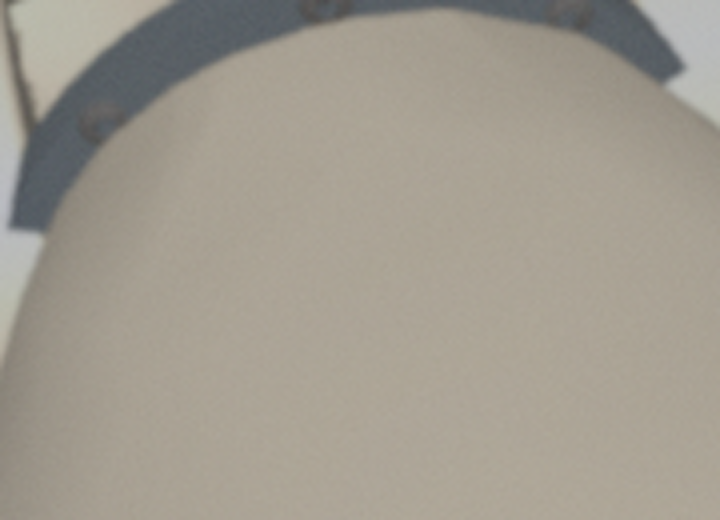

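In the side crop the tallest insulator hangs upright with its foot at (422,240), in line with pad 4 at (420,323). I lower it slowly.

```bash
python3 -m creep '10 0 0 0.8 0; 10 0 0 2 0; 10 0 0 3.2 0; 10 0 0 4.2 0; 10 0 0 4.8 0; 10 0 0 5.1 0; 10 0 0 5.2 0; 10 0 0 5.3 0; 10 0 0 5.35 0; 10 0 0 5.4 0; 10 0 0 5.4 0'; python3 - <<'E'
from h import *
plan((607.5,138.8,276))
for n in("side",):
    p,d=grab_frame(n); 
    c=p[150:260,230:370]
    cv2.imwrite(f"pics/{n}4.png",cv2.resize(c,None,fx=5,fy=5,interpolation=cv2.INTER_CUBIC))
E
```

```text
clock: 6.15
eef_pos: [607.0, 138.7, 277.1]
tcp_rot: [3.14, -0.001, 1.241]
contact_force: [0.2, 0.2, -3.0]
opening: 0.224
t 6.15 at [607.  138.7 277.1] rot [ 3.140e+00 -1.000e-03  1.241e+00] open 0.224 F [ 0.2  0.2 -3. ] q [ 0.22  0.49  1.74 -0.    0.91 -1.02]
(607.5, 138.8, 276) -> [0.02 0.04 0.11]
```

View pics/side4.png

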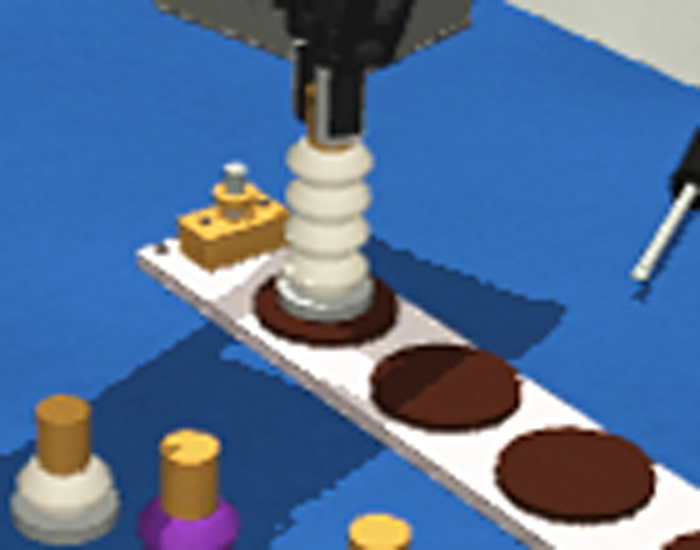

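```bash
cat >> h.py <<'E'
def foot(n,x,y,zb,h=8):
    """fit 22mm circle to visible foot rim + ribs"""
    p,d=grab_frame(n); P=cloud(n,d)
    w=(np.hypot(P[...,0]-x,P[...,1]-y)<40)&(P[...,2]>zb-3)&(P[...,2]<zb+150)&(d>0)
    return p,d,P,w
E
python3 - <<'E'
from h import *
from scipy.optimize import least_squares
p,d=grab_frame("side"); P=cloud("side",d)
for lo,hi,r in((19,24,22),(28,95,None),):
    w=(np.hypot(P[...,0]-607,P[...,1]-138)<28)&(P[...,2]>lo)&(P[...,2]<hi)&(d>0)&(p.min(-1)>90)
    q=P[w]; print(lo,hi,len(q),q.mean(0).round(1))
    if r:
        s=least_squares(lambda c:np.hypot(q[:,0]-c[0],q[:,1]-c[1])-r,(607,138),loss="soft_l1"); print(s.x.round(1), np.abs(s.fun).mean())
    else:
        # silhouette midline per height band
        for z in range(lo,hi,9):
            k=q[(q[:,2]>=z)&(q[:,2]<z+9)]; 
            if len(k)>8: s=least_squares(lambda c:np.hypot(k[:,0]-c[0],k[:,1]-c[1])-17.5,(607,138),loss="soft_l1"); print(z,len(k),s.x.round(1),s.cost)
m=(P[...,2]>13)&(P[...,2]<24)&(np.hypot(P[...,0]-607,P[...,1]-138)<45)&(d>0)&(p[...,2].astype(int)>p[...,0]+15)
q=P[m];print("pad",len(q),q.min(0).round(),q.max(0).round(),((q.min(0)+q.max(0))/2).round(1))
print(proj("side",(607,138.7,16)),proj("side",(605,138.7,17)))
E
```

```text
19 24 31 [597.6 127.7  21.6]
[608.9 141.8] 1.7097145570299404
28 95 405 [599.3 131.9  63.1]
28 42 [606.9 140.7] 43.03666392321416
37 72 [609.1 143. ] 94.98393712794416
46 27 [605.9 140.4] 17.78803513589783
55 76 [608.1 143.1] 118.59415536071802
64 38 [606.9 140.9] 33.82418106140063
73 73 [608.7 142.9] 114.9160325423258
82 38 [607.7 140. ] 48.115064098496326
91 39 [606.1 141.1] 43.997696855291906
pad 198 [571.  98.  13.] [643. 173.  24.] [607.  135.8  18.6]
(np.float64(294.736827193967), np.float64(210.49749036747872)) (np.float64(294.08559467301393), np.float64(210.38108139600132))
```

```bash
python3 -m creep '10 -0.1 0 0 0; 10 -0.2 0 0 0; 10 -0.25 0 0.05 0; 10 -0.25 0 0.1 0; 10 -0.25 0 0.15 0; 10 -0.25 0 0.2 0; 10 -0.25 0 0.2 0'; python3 -m creep '10 0 0 0 0; 10 0 0 0 0'
```

```text
clock: 6.95
eef_pos: [606.5, 136.4, 276.0]
tcp_rot: [3.139, -0.001, 1.241]
contact_force: [-0.6, -0.3, 6.5]
opening: 0.221
clock: 7.15
eef_pos: [606.6, 136.5, 276.1]
tcp_rot: [3.139, -0.002, 1.241]
contact_force: [-0.0, -0.4, 2.0]
opening: 0.223
```

Contact is made at z 276.0, as expected. I release and retreat.

```bash
python3 -m creep '24 0 0 0 0; 27 0 0 0 0; 32 0 0 0 0; 40 0 0 0 0; 50 0 0 0 0; 50 0 0 0 0; 50 0 0 -0.5 0; 50 0 0 -1.5 0; 50 0 0 -3 0; 50 0 0 -5 0; 50 0 0 -7 0; 50 0 0 -7 0' ; python3 - <<'E'
from h import *
plan((425.5,88.6,280),(432.2,-92.6,310))
for n in("side",):
    p,d=grab_frame(n); 
    c=p[150:260,230:370]
    cv2.imwrite(f"pics/{n}5.png",cv2.resize(c,None,fx=5,fy=5,interpolation=cv2.INTER_CUBIC))
E
```

```text
clock: 8.35
eef_pos: [607.5, 136.7, 350.4]
tcp_rot: [3.134, -0.005, 1.241]
contact_force: [0.4, -0.1, 0.4]
opening: 0.5
t 8.35 at [607.5 136.7 350.4] rot [ 3.134 -0.005  1.241] open 0.5 F [ 0.4 -0.1  0.4] q [ 0.22  0.4   1.69  0.    1.04 -1.02]
(425.5, 88.6, 280) -> [-10.48 -15.72   6.86]
(432.2, -92.6, 310) -> [-27.39  -9.19   3.83]
```

View pics/side5.png

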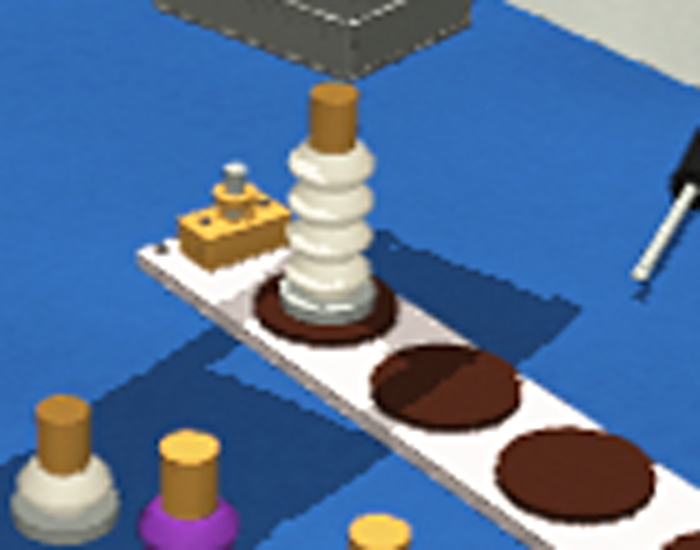

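The tallest stands centred on pad 4: foot bottom edge at (328,323) in the crop, pad all around it. Next is the three-rib one.

```bash
python3 -m creep '50 -1 -0.3 0 0; 50 -3.5 -1.2 0 0; 50 -7 -2.4 0.5 0; 50 -10.5 -3.5 1 0; 50 -14 -4.7 1.5 0; 50 -17.5 -5.9 2 0; 50 -21 -7 2.5 0; 50 -24 -8 3 0; 50 -26.3 -8.8 3.6 0; 50 -27.4 -9.2 3.8 0; 50 -27.4 -9.2 3.8 0; 50 -27.4 -9.2 3.8 0'; python3 - <<'E'
from h import *
plan((432.2,-92.6,310),(432.2,-92.6,242))
for n in("top","side",):
    p,d=grab_frame(n); P=cloud(n,d)
    c=p[130:260,160:340]if n=="top" else p[180:310,190:370]
    cv2.imwrite(f"pics/{n}6.png",cv2.resize(c,None,fx=4,fy=4,interpolation=cv2.INTER_CUBIC))
    w=(np.hypot(P[...,0]-607,P[...,1]-137)<35)&(P[...,2]>117)&(P[...,2]<128)&(d>0); print(n,P[w].mean(0),w.sum())
E
```

```text
clock: 9.6
eef_pos: [431.9, -92.6, 309.1]
tcp_rot: [3.135, -0.004, 1.24]
contact_force: [0.5, 0.3, -0.1]
opening: 0.495
t 9.6 at [431.9 -92.6 309.1] rot [ 3.135 -0.004  1.24 ] open 0.495 F [ 0.5  0.3 -0.1] q [-0.22  0.2   2.1   0.    0.84 -1.46]
(432.2, -92.6, 310) -> [ 0.01  0.03 -0.09]
(432.2, -92.6, 242) -> [-0.01 -0.01  6.71]
top [609.00931982 136.70968618 121.59870751] 106
side [nan nan nan] 0<stdin>:7: RuntimeWarning: Mean of empty slice.
  ret = um.true_divide(
```

View pics/side6.png

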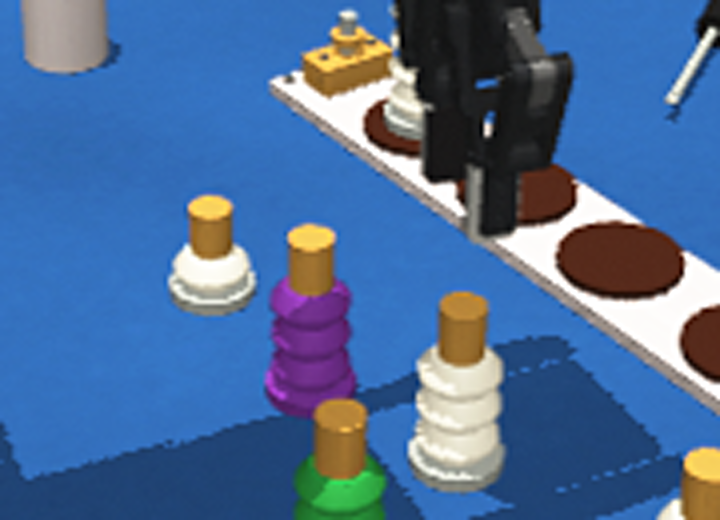

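View pics/top6.png

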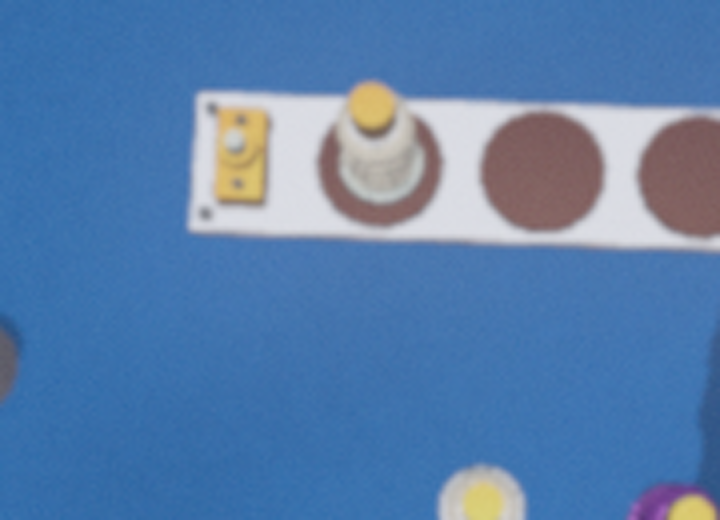

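The tallest stands at (609.0, 136.7) by the top camera, against pad 4 at (608.4, 138.7). In the side crop the fingers at (490,220) are lined up above the three-rib stud (463,300). Descend and grip.

```bash
python3 -m creep '50 0 0 1.5 0; 50 0 0 3 0; 50 0 0 4.2 0; 50 0 0 5.3 0; 50 0 0 6.2 0; 50 0 0 6.7 0; 50 0 0 6.7 0; 20 0 0 6.7 0; 15 0 0 6.7 0; 10 0 0 6.7 0; 10 0 0 6.7 0; 10 0 0 6.7 0; 10 0 0 6.7 0; 10 0 0 6.7 0' 80; python3 - <<'E'
from h import *
plan((432,-92.6,320))
for n in("side",):
    p,d=grab_frame(n); cv2.imwrite(f"pics/{n}7.png",cv2.resize(p[200:330,220:400],None,fx=4,fy=4,interpolation=cv2.INTER_CUBIC))
E
```

```text
clock: 11.1
eef_pos: [433.0, -92.3, 242.8]
tcp_rot: [3.133, -0.004, 1.242]
contact_force: [-1.7, -1.9, 6.0]
opening: 0.224
t 11.1 at [433.  -92.3 242.8] rot [ 3.133 -0.004  1.242] open 0.224 F [-1.7 -1.9  6. ] q [-0.21  0.32  2.15  0.    0.67 -1.46]
(432, -92.6, 320) -> [-0.03 -0.02 -7.72]
```

View pics/side7.png

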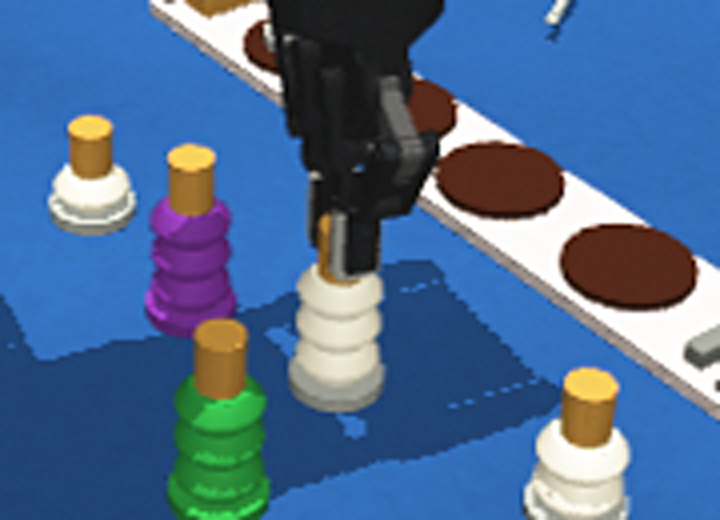

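```bash
python3 -m creep '10 0 0 -0.3 0; 10 0 0 -1.2 0; 10 0 0 -2.5 0; 10 0 0 -4 0; 10 0 0 -5.5 0; 10 0 0 -6.7 0; 10 0 0 -7.2 0; 10 0 0 -7.2 0'; python3 - <<'E'
from h import *
plan((601,53,315),(601,53,264),(601,53,259))
E
```

```text
clock: 11.95
eef_pos: [432.5, -92.4, 315.5]
tcp_rot: [3.132, -0.004, 1.242]
contact_force: [-0.5, -0.5, -2.3]
opening: 0.222
t 11.95 at [432.5 -92.4 315.5] rot [ 3.132 -0.004  1.242] open 0.222 F [-0.5 -0.5 -2.3] q [-0.22  0.19  2.1   0.    0.85 -1.46]
(601, 53, 315) -> [19.21 11.24  0.24]
(601, 53, 264) -> [19.19 11.2   5.34]
(601, 53, 259) -> [19.19 11.19  5.84]
```

```bash
python3 -m creep '10 0.7 0.4 0 0; 10 2.5 1.4 0 0; 10 5 3 0 0; 10 7.8 4.6 0 0; 10 10.6 6.2 0.1 0; 10 13.4 7.8 0.1 0; 10 16 9.3 0.2 0; 10 18 10.5 0.2 0; 10 19 11.1 0.2 0; 10 19.2 11.2 0.2 0; 10 19.2 11.2 0.2 0; 10 19.2 11.2 1 0; 10 19.2 11.2 2.2 0; 10 19.2 11.2 3.4 0; 10 19.2 11.2 4.4 0; 10 19.2 11.2 5 0; 10 19.2 11.2 5.3 0; 10 19.2 11.2 5.3 0'; python3 - <<'E'
from h import *
plan((601,53,258.8),(601,53,258))
for n in("side",):
    p,d=grab_frame(n); 
    c=p[150:280,230:410]
    cv2.imwrite(f"pics/{n}8.png",cv2.resize(c,None,fx=4,fy=4,interpolation=cv2.INTER_CUBIC))
E
```

```text
clock: 13.75
eef_pos: [601.0, 53.1, 263.9]
tcp_rot: [3.133, -0.004, 1.242]
contact_force: [1.4, -0.7, -1.7]
opening: 0.224
t 13.75 at [601.   53.1 263.9] rot [ 3.133 -0.004  1.242] open 0.224 F [ 1.4 -0.7 -1.7] q [ 0.09  0.48  1.79  0.    0.86 -1.16]
(601, 53, 258.8) -> [-0.01 -0.    0.51]
(601, 53, 258) -> [-0.01 -0.    0.59]
```

View pics/side8.png

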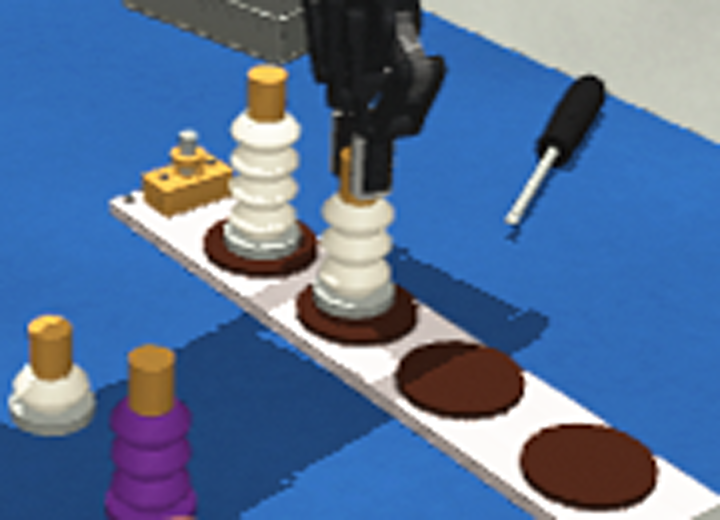

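The three-rib one is over pad 3 at crop (355,305), a few mm up. I lower it to contact, shifting 1 mm along -tool x.

```bash
python3 -m creep '10 -0.1 0 0.1 0; 10 -0.1 0 0.2 0; 10 -0.1 0 0.3 0; 10 -0.1 0 0.4 0; 10 -0.1 0 0.45 0; 10 -0.1 0 0.5 0; 10 -0.1 0 0.55 0; 10 -0.1 0 0.6 0; 10 -0.1 0 0.6 0; 10 -0.1 0 0.6 0'; python3 -m creep '10 0 0 0 0'
```

```text
clock: 14.8
eef_pos: [601.1, 52.1, 258.9]
tcp_rot: [3.131, -0.004, 1.242]
contact_force: [-0.5, -1.0, 4.5]
opening: 0.224
clock: 14.9
eef_pos: [601.1, 52.1, 258.9]
tcp_rot: [3.131, -0.004, 1.242]
contact_force: [-0.8, -0.1, -1.4]
opening: 0.219
```

```bash
python3 -m creep '23 0 0 0.05 0; 26 0 0 0.05 0; 30 0 0 0.05 0; 38 0 0 0 0; 50 0 0 0 0; 50 0 0 0 0; 50 0 0 -0.5 0; 50 0 0 -1.5 0; 50 0 0 -3 0; 50 0 0 -5 0; 50 0 0 -6 0; 50 0 0 -6 0' ; python3 - <<'E'
from h import *
plan((453.7,-220.4,290))
for n in("side",):
    p,d=grab_frame(n); 
    c=p[150:280,230:410]
    cv2.imwrite(f"pics/{n}9.png",cv2.resize(c,None,fx=4,fy=4,interpolation=cv2.INTER_CUBIC))
E
```

```text
clock: 16.1
eef_pos: [601.1, 52.1, 321.4]
tcp_rot: [3.128, -0.006, 1.242]
contact_force: [0.5, -0.5, 0.0]
opening: 0.504
t 16.1 at [601.1  52.1 321.4] rot [ 3.128 -0.006  1.242] open 0.504 F [ 0.5 -0.5  0. ] q [ 0.08  0.41  1.76 -0.    0.96 -1.16]
(453.7, -220.4, 290) -> [-30.57  -5.18   2.89]
```

View pics/side9.png

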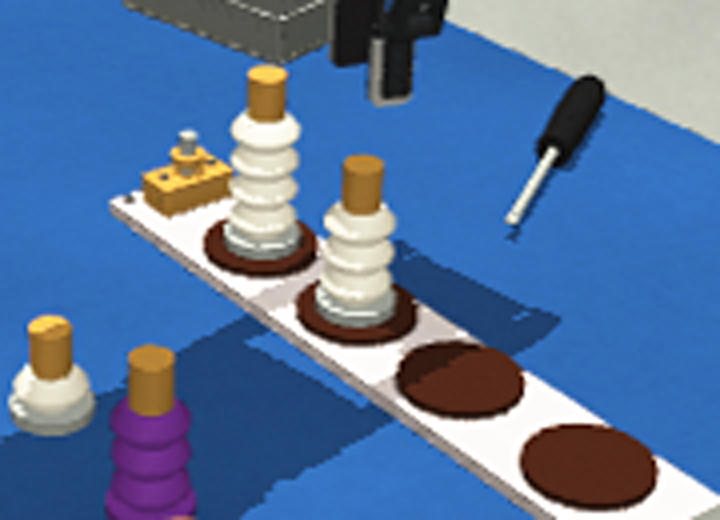

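The three-rib one stands centred on pad 3. Next is the two-rib one.

```bash
python3 -m creep '50 -1 -0.2 0 0; 50 -3.5 -0.6 0 0; 50 -7 -1.2 0 0; 50 -10.5 -1.8 0.3 0; 50 -14 -2.4 0.8 0; 50 -17.5 -3 1.3 0; 50 -21 -3.6 1.8 0; 50 -24.5 -4.2 2.2 0; 50 -27.5 -4.7 2.6 0; 50 -29.6 -5 2.9 0; 50 -30.6 -5.2 2.9 0; 50 -30.6 -5.2 2.9 0; 50 -30.6 -5.2 2.9 0'; python3 - <<'E'
from h import *
plan((453.7,-220.4,290),(453.7,-220.4,224))
for n in("top","side",):
    p,d=grab_frame(n); P=cloud(n,d)
    c=p[130:260,180:360]if n=="top" else p[220:350,270:450]
    cv2.imwrite(f"pics/{n}10.png",cv2.resize(c,None,fx=4,fy=4,interpolation=cv2.INTER_CUBIC))
    w=(np.hypot(P[...,0]-602,P[...,1]-52)<35)&(P[...,2]>99)&(P[...,2]<110)&(d>0); print(n,P[w].mean(0),w.sum())
E
```

```text
clock: 17.45
eef_pos: [452.9, -220.4, 288.8]
tcp_rot: [3.13, -0.006, 1.241]
contact_force: [0.5, 1.0, -0.2]
opening: 0.498
t 17.45 at [ 452.9 -220.4  288.8] rot [ 3.13  -0.006  1.241] open 0.498 F [ 0.5  1.  -0.2] q [-0.46  0.31  2.    0.01  0.82 -1.71]
(453.7, -220.4, 290) -> [ 0.02  0.07 -0.12]
(453.7, -220.4, 224) -> [-0.01 -0.    6.48]
top [602.36582273  51.52474814 103.51220314] 100
side [597.94162093  51.10675441 103.64233384] 63
```

View pics/side10.png

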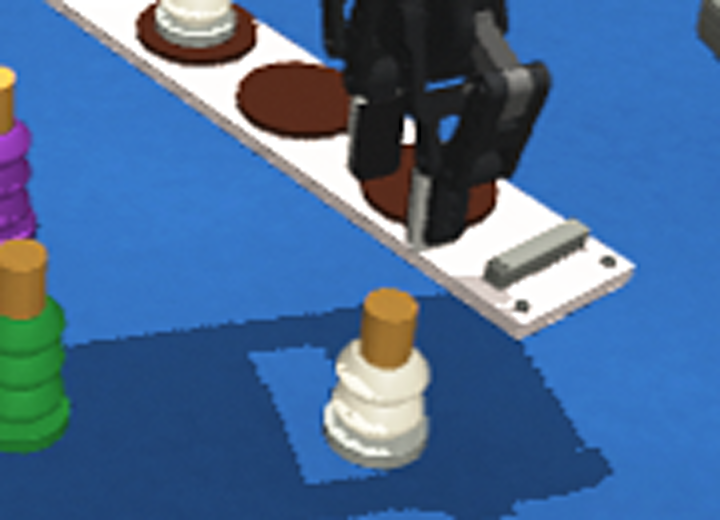

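View pics/top10.png

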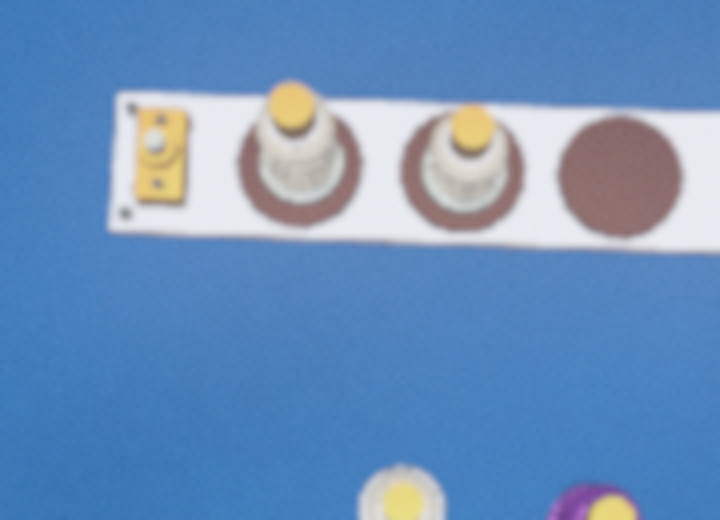

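By the top camera the three-rib one is at (602.4, 51.5), against pad 3 at (603.0, 52.7), so it is centred. In the side crop the jaws at (400,210) straddle the two-rib stud (390,300). I descend and grip.

```bash
python3 -m creep '50 0 0 1.5 0; 50 0 0 3 0; 50 0 0 4.2 0; 50 0 0 5.3 0; 50 0 0 6.1 0; 50 0 0 6.5 0; 50 0 0 6.5 0; 20 0 0 6.5 0; 15 0 0 6.5 0; 10 0 0 6.5 0; 10 0 0 6.5 0; 10 0 0 6.5 0; 10 0 0 6.5 0; 10 0 0 6.5 0' 80; python3 - <<'E'
from h import *
plan((453.7,-220.4,300))
for n in("side",):
    p,d=grab_frame(n); cv2.imwrite(f"pics/{n}11.png",cv2.resize(p[230:360,290:470],None,fx=4,fy=4,interpolation=cv2.INTER_CUBIC))
E
```

```text
clock: 18.95
eef_pos: [454.4, -220.1, 224.4]
tcp_rot: [3.128, -0.005, 1.242]
contact_force: [-0.8, -0.9, 5.6]
opening: 0.222
t 18.95 at [ 454.4 -220.1  224.4] rot [ 3.128 -0.005  1.242] open 0.222 F [-0.8 -0.9  5.6] q [-0.46  0.42  2.03  0.01  0.68 -1.71]
(453.7, -220.4, 300) -> [-0.01  0.04 -7.56]
```

View pics/side11.png

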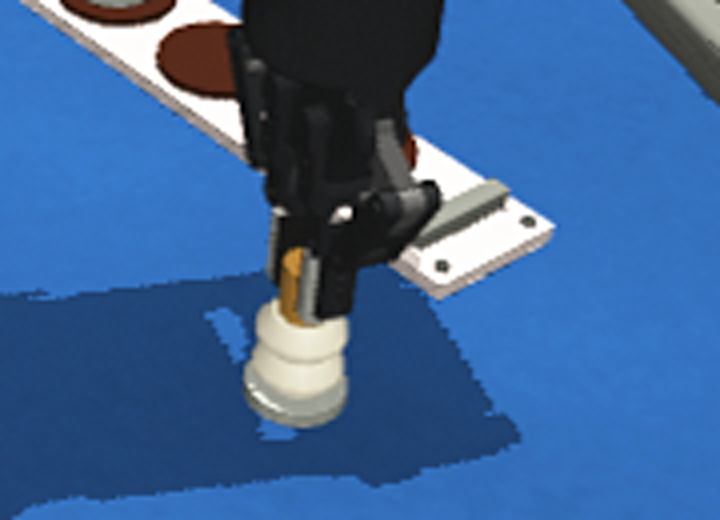

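```bash
python3 -m creep '10 0 0 -0.3 0; 10 0 0 -1.2 0; 10 0 0 -2.5 0; 10 0 0 -4 0; 10 0 0 -5.2 0; 10 0 0 -6 0; 10 0 0 -6 0; 10 0 0 -6 0'; python3 - <<'E'
from h import *
plan((597,-31,285),(597,-31,245.5))
E
```

```text
clock: 19.8
eef_pos: [453.4, -220.1, 284.5]
tcp_rot: [3.128, -0.005, 1.242]
contact_force: [-0.5, -0.0, -2.3]
opening: 0.224
t 19.8 at [ 453.4 -220.1  284.5] rot [ 3.128 -0.005  1.242] open 0.224 F [-0.5 -0.  -2.3] q [-0.46  0.32  2.    0.01  0.81 -1.71]
(597, -31, 285) -> [22.53  7.49  0.16]
(597, -31, 245.5) -> [22.51  7.44  4.11]
```

```bash
python3 -m creep '10 0.8 0.3 0 0; 10 3 1 0 0; 10 6 2 0 0; 10 9 3 0 0; 10 12 4 0.1 0; 10 15 5 0.1 0; 10 18 6 0.1 0; 10 20.5 6.8 0.1 0; 10 22 7.3 0.1 0; 10 22.5 7.5 0.2 0; 10 22.5 7.5 0.2 0; 10 22.5 7.5 1 0; 10 22.5 7.5 2.1 0; 10 22.5 7.5 3 0; 10 22.5 7.5 3.7 0; 10 22.5 7.4 4.1 0; 10 22.5 7.4 4.1 0'; python3 - <<'E'
from h import *
plan((597,-31,240.4))
for n in("side",):
    p,d=grab_frame(n); 
    c=p[160:290,250:430]
    cv2.imwrite(f"pics/{n}12.png",cv2.resize(c,None,fx=4,fy=4,interpolation=cv2.INTER_CUBIC))
E
```

```text
clock: 21.5
eef_pos: [596.2, -31.1, 244.8]
tcp_rot: [3.13, -0.005, 1.242]
contact_force: [-0.4, 0.5, -1.3]
opening: 0.229
t 21.5 at [596.2 -31.1 244.8] rot [ 3.13  -0.005  1.242] open 0.229 F [-0.4  0.5 -1.3] q [-0.05  0.5   1.82  0.    0.81 -1.3 ]
(597, -31, 240.4) -> [0.03 0.07 0.44]
```

View pics/side12.png

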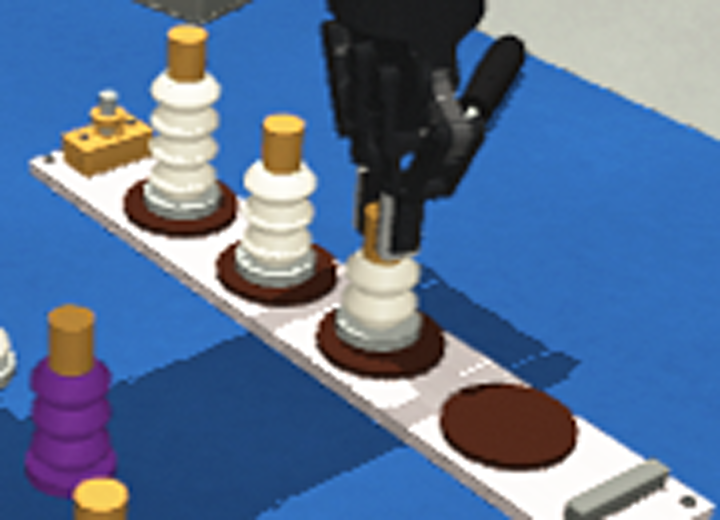

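The two-rib one hangs over pad 2 at crop (380,340), well placed and a few mm up. I lower it to contact.

```bash
python3 -m creep '10 0 0 0.1 0; 10 0 0 0.2 0; 10 0 0 0.3 0; 10 0 0 0.38 0; 10 0 0 0.44 0; 10 0 0 0.5 0; 10 0 0 0.55 0; 10 0 0 0.55 0; 10 0 0 0.55 0'; python3 -m creep '10 0 0 0.05 0; 10 0 0 0.05 0'
```

```text
clock: 22.45
eef_pos: [596.7, -31.1, 240.5]
tcp_rot: [3.128, -0.005, 1.242]
contact_force: [-1.8, -0.5, 5.2]
opening: 0.222
clock: 22.65
eef_pos: [596.8, -31.1, 240.5]
tcp_rot: [3.128, -0.005, 1.242]
contact_force: [-2.7, -1.4, 6.5]
opening: 0.223
```

```bash
python3 -m creep '23 0 0 0 0; 26 0 0 0 0; 30 0 0 0 0; 38 0 0 0 0; 50 0 0 0 0; 50 0 0 0 0; 50 0 0 -0.5 0; 50 0 0 -1.5 0; 50 0 0 -3 0; 50 0 0 -5 0; 50 0 0 -7 0; 50 0 0 -7 0' ; python3 - <<'E'
from h import *
plan((425.3,88.4,310),(425.3,88.4,270))
for n in("side",):
    p,d=grab_frame(n); 
    c=p[160:290,250:430]
    cv2.imwrite(f"pics/{n}13.png",cv2.resize(c,None,fx=4,fy=4,interpolation=cv2.INTER_CUBIC))
E
```

```text
clock: 23.85
eef_pos: [596.9, -31.2, 314.5]
tcp_rot: [3.122, -0.007, 1.242]
contact_force: [0.5, 0.1, -0.5]
opening: 0.504
t 23.85 at [596.9 -31.2 314.5] rot [ 3.122 -0.007  1.242] open 0.504 F [ 0.5  0.1 -0.5] q [-0.06  0.4   1.78  0.    0.94 -1.3 ]
(425.3, 88.4, 310) -> [  5.78 -20.11   0.1 ]
(425.3, 88.4, 270) -> [  5.76 -20.19   4.1 ]
```

View pics/side13.png

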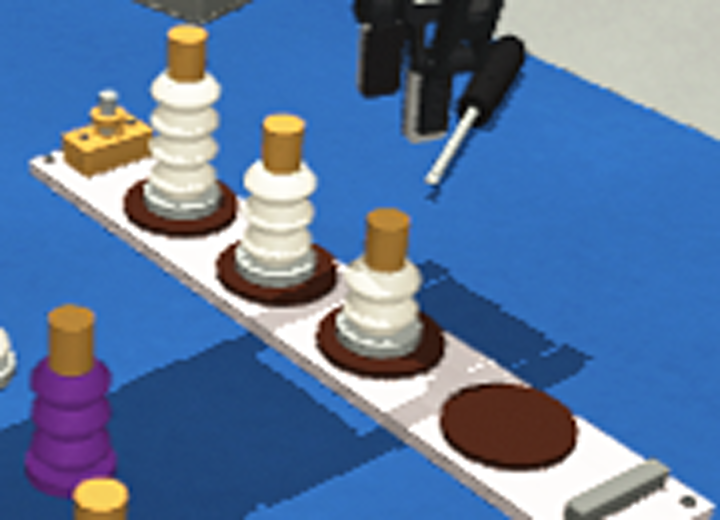

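All three stand well. Now the one-rib insulator.

```bash
python3 -m creep '50 0.2 -0.8 0 0; 50 0.8 -2.8 0 0; 50 1.6 -5.6 0 0; 50 2.5 -8.6 0 0; 50 3.4 -11.6 0 0; 50 4.2 -14.6 0.8 0; 50 5 -17.4 1.8 0; 50 5.5 -19.3 2.8 0; 50 5.8 -20.2 3.6 0; 50 5.8 -20.2 4.1 0; 50 5.8 -20.2 4.1 0; 50 5.8 -20.2 4.1 0'; python3 - <<'E'
from h import *
plan((425.3,88.4,270),(425.3,88.4,206))
for n in("top","side",):
    p,d=grab_frame(n); P=cloud(n,d)
    c=p[130:260,220:400]if n=="top" else p[160:290,150:330]
    cv2.imwrite(f"pics/{n}14.png",cv2.resize(c,None,fx=4,fy=4,interpolation=cv2.INTER_CUBIC))
    w=(np.hypot(P[...,0]-598,P[...,1]+31)<35)&(P[...,2]>81)&(P[...,2]<92)&(d>0); print(n,P[w].mean(0),w.sum())
E
```

```text
clock: 25.1
eef_pos: [425.6, 88.6, 268.8]
tcp_rot: [3.123, -0.006, 1.242]
contact_force: [-0.4, -0.4, 0.2]
opening: 0.497
t 25.1 at [425.6  88.6 268.8] rot [ 3.123 -0.006  1.242] open 0.497 F [-0.4 -0.4  0.2] q [ 0.2   0.25  2.15 -0.01  0.72 -1.03]
(425.3, 88.4, 270) -> [-0.03 -0.02 -0.12]
(425.3, 88.4, 206) -> [-0.07 -0.14  6.28]
top [597.99765779 -31.33304045  85.53792072] 98
side [594.01769079 -31.2903466   85.60698516] 73
```

View pics/side14.png

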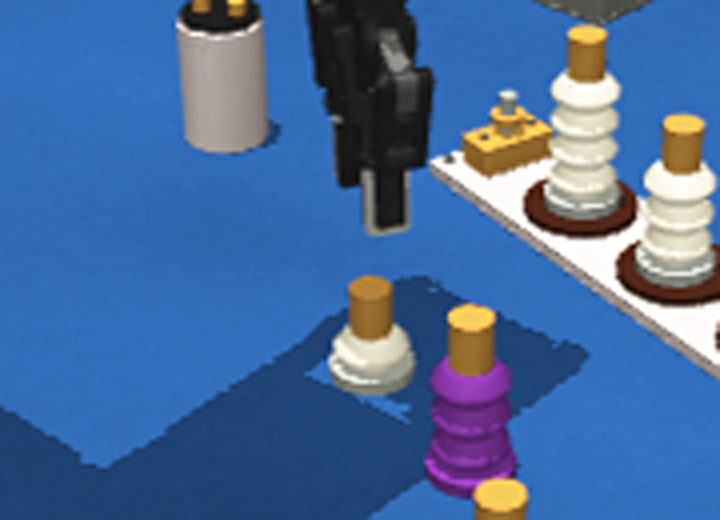

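View pics/top14.png

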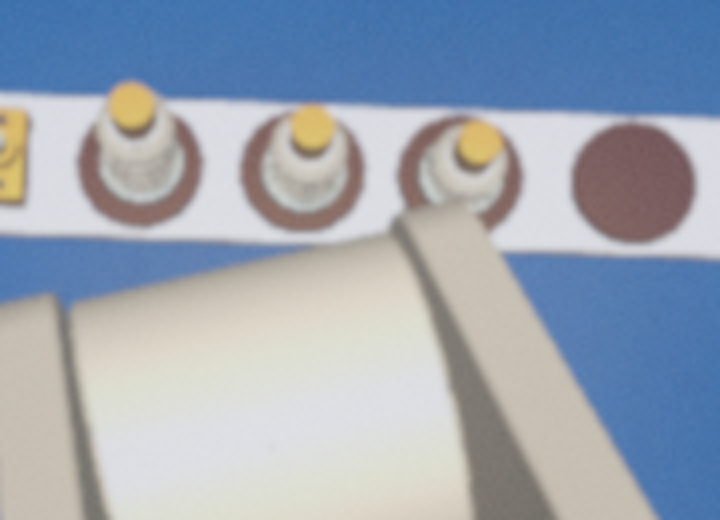

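The two-rib one is at (598.0, -31.3), against pad 2 at (598.6, -31.0). The tool has picked up about 0.02 rad of tilt, which puts the tips roughly 3 mm towards +x, so I aim the TCP 2.5 mm short.

```bash
python3 -m creep '50 0 -0.2 1.5 0; 50 -0.1 -0.4 3 0; 50 -0.1 -0.4 4.2 0; 50 -0.1 -0.4 5.2 0; 50 -0.1 -0.4 5.9 0; 50 -0.1 -0.4 6.3 0; 50 -0.1 -0.4 6.3 0; 20 -0.1 -0.4 6.3 0; 15 -0.1 -0.4 6.3 0; 10 -0.1 -0.4 6.3 0; 10 -0.1 -0.4 6.3 0; 10 -0.1 -0.4 6.3 0; 10 -0.1 -0.4 6.3 0; 10 -0.1 -0.4 6.3 0' 80; python3 - <<'E'
from h import *
plan((425.3,88.4,270))
for n in("side",):
    p,d=grab_frame(n); cv2.imwrite(f"pics/{n}15.png",cv2.resize(p[160:290,150:330],None,fx=4,fy=4,interpolation=cv2.INTER_CUBIC))
E
```

```text
clock: 26.6
eef_pos: [422.8, 89.0, 206.5]
tcp_rot: [3.122, -0.007, 1.242]
contact_force: [-1.6, -0.1, 5.7]
opening: 0.223
t 26.6 at [422.8  89.  206.5] rot [ 3.122 -0.007  1.242] open 0.223 F [-1.6 -0.1  5.7] q [ 0.21  0.38  2.19 -0.01  0.56 -1.03]
(425.3, 88.4, 270) -> [ 0.07  0.37 -6.34]
```

View pics/side15.png

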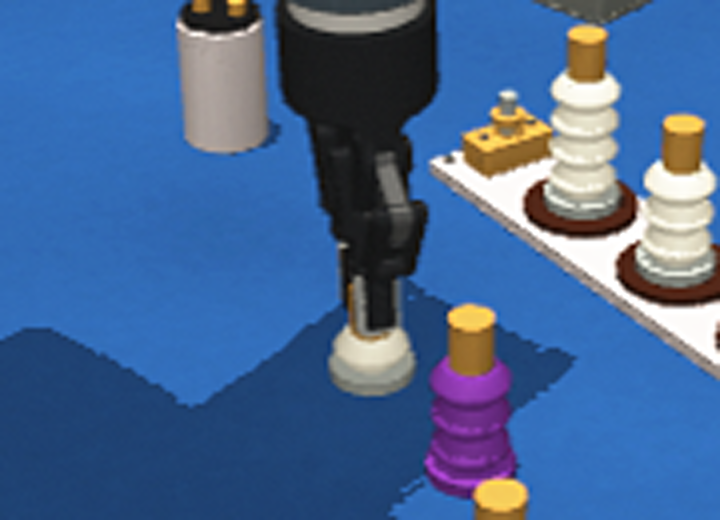

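```bash
python3 -m creep '10 0 0 -0.3 0; 10 0 0 -1.2 0; 10 0 0 -3 0; 10 0 0 -5 0; 10 0 0 -7.5 0; 10 0 0 -9.5 0; 10 0 0 -11 0; 10 0 0 -11.4 0; 10 0 0 -11.4 0'; python3 - <<'E'
from h import *
plan((589,-123,321),(589,-123,240),(589,-123,227.5))
E
```

```text
clock: 27.55
eef_pos: [420.6, 89.0, 321.3]
tcp_rot: [3.121, -0.008, 1.242]
contact_force: [0.3, -0.8, -1.5]
opening: 0.226
t 27.55 at [420.6  89.  321.3] rot [ 3.121 -0.008  1.242] open 0.226 F [ 0.3 -0.8 -1.5] q [ 0.21  0.15  2.12 -0.01  0.84 -1.03]
(589, -123, 321) -> [-14.61  22.79   0.38]
(589, -123, 240) -> [-14.68  22.62   8.48]
(589, -123, 227.5) -> [-14.69  22.59   9.73]
```

```bash
python3 -m creep '10 -0.6 0.9 0 0; 10 -2 3 0 0; 10 -3.8 6 0.1 0; 10 -5.7 9 0.1 0; 10 -7.6 12 0.2 0; 10 -9.5 15 0.2 0; 10 -11.5 18 0.3 0; 10 -13.2 20.5 0.4 0; 10 -14.3 22.2 0.4 0; 10 -14.6 22.8 0.4 0; 10 -14.6 22.8 1.2 0; 10 -14.6 22.7 3.2 0; 10 -14.7 22.7 5.4 0; 10 -14.7 22.6 7.4 0; 10 -14.7 22.6 8.8 0; 10 -14.7 22.6 9.5 0; 10 -14.7 22.6 9.7 0; 10 -14.7 22.6 9.7 0'; python3 - <<'E'
from h import *
plan((589,-123,222.5))
for n in("side",):
    p,d=grab_frame(n); 
    c=p[180:310,280:460]
    cv2.imwrite(f"pics/{n}16.png",cv2.resize(c,None,fx=4,fy=4,interpolation=cv2.INTER_CUBIC))
E
```

```text
clock: 29.35
eef_pos: [589.1, -122.9, 228.0]
tcp_rot: [3.121, -0.008, 1.242]
contact_force: [-0.4, -0.6, -1.0]
opening: 0.225
t 29.35 at [ 589.1 -122.9  228. ] rot [ 3.121 -0.008  1.242] open 0.225 F [-0.4 -0.6 -1. ] q [-0.21  0.53  1.82  0.01  0.77 -1.46]
(589, -123, 222.5) -> [-0.02 -0.02  0.55]
```

View pics/side16.png

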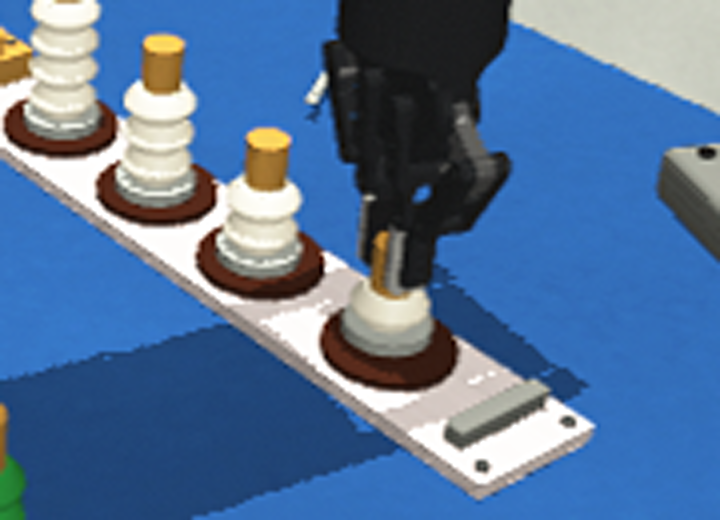

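The one-rib insulator is over pad 1 at crop (388,345), about 5 mm up. I lower it to contact.

```bash
python3 -m creep '10 0 0 0.1 0; 10 0 0 0.2 0; 10 0 0 0.3 0; 10 0 0 0.4 0; 10 0 0 0.48 0; 10 0 0 0.54 0; 10 0 0 0.6 0; 10 0 0 0.65 0; 10 0 0 0.65 0; 10 0 0 0.65 0'; python3 -m creep '10 0 0 0.05 0; 10 0 0 0.05 0'
```

```text
clock: 30.4
eef_pos: [589.5, -123.1, 222.6]
tcp_rot: [3.12, -0.008, 1.242]
contact_force: [-2.9, 0.8, 6.8]
opening: 0.226
clock: 30.6
eef_pos: [589.5, -123.1, 222.6]
tcp_rot: [3.12, -0.008, 1.242]
contact_force: [-2.6, 1.0, 6.8]
opening: 0.219
```

```bash
python3 -m creep '23 0 0 0 0; 26 0 0 0 0; 30 0 0 0 0; 38 0 0 0 0; 50 0 0 0 0; 50 0 0 0 0; 50 0 0 -0.5 0; 50 0 0 -1.5 0; 50 0 0 -3 0; 50 0 0 -5 0; 50 0 0 -8 0; 50 0 0 -11 0; 50 0 0 -12 0; 50 0 0 -12 0'; python3 - <<'E'
from h import *
plan((450,-300,345))
E
```

```text
clock: 32.0
eef_pos: [587.2, -123.3, 345.1]
tcp_rot: [3.115, -0.009, 1.242]
contact_force: [0.3, 0.2, -0.1]
opening: 0.501
t 32.0 at [ 587.2 -123.3  345.1] rot [ 3.115 -0.009  1.242] open 0.501 F [ 0.3  0.2 -0.1] q [-0.21  0.37  1.75  0.01  0.99 -1.46]
(450, -300, 345) -> [-21.16  -7.27  -0.36]
```

I move the arm aside, out of both cameras' view, and check.

```bash
python3 -m creep '50 -1 -0.3 0 0; 50 -4 -1.4 0 0; 50 -8 -2.8 -0.1 0; 50 -12 -4.1 -0.2 0; 50 -16 -5.5 -0.3 0; 50 -19 -6.6 -0.4 0; 50 -21 -7.2 -0.4 0; 50 -21 -7.2 -0.4 0; 50 -21 -7.2 -0.4 0; 50 -21 -7.2 -0.4 0'; python3 - <<'E'
from h import *
plan()
d0=np.load("pics/top0.npy"); P0=cloud("top",d0)
for n in("top","side"):
    p,d=grab_frame(n); P=cloud(n,d); cv2.imwrite(f"pics/{n}17.png",p)
    if n=="top": cv2.imwrite("pics/top17c.png",cv2.resize(p[130:260,220:420],None,fx=4,fy=4,interpolation=cv2.INTER_CUBIC))
    for (x,y),t in(((608.4,138.7),122),((603,52.7),104),((598.6,-31),86),((593.2,-123.6),68)):
        w=(np.hypot(P[...,0]-x,P[...,1]-y)<30)&(abs(P[...,2]-t)<5)&(d>0)
        if w.sum():print(n,w.sum(),(P[w].mean(0)-(x,y,t)).round(1))
    Pa=cloud(n,np.load(f"pics/{n}0.npy"))
    for Q in (Pa,P):
        w=(np.hypot(Q[...,0]-505,Q[...,1]-355)<50)&(Q[...,2]>60)&(Q[...,2]<100); print("cap",w.sum(),Q[w].mean(0).round(1))
E
```

```text
clock: 33.0
eef_pos: [451.3, -298.2, 344.8]
tcp_rot: [3.117, -0.009, 1.242]
contact_force: [-0.0, 0.1, -0.4]
opening: 0.496
t 33.0 at [ 451.3 -298.2  344.8] rot [ 3.117 -0.009  1.242] open 0.496 F [-0.   0.1 -0.4] q [-0.59  0.29  1.88  0.02  0.96 -1.84]
top 106 [ 0.6 -2.2 -0.3]
top 100 [-0.8 -1.3 -0.3]
top 98 [-0.6 -0.3 -0.4]
top 95 [ 0.8  0.8 -0.4]
cap 635 [506.3 351.4  82.4]
cap 640 [506.3 351.3  82.2]
side 54 [-3.8 -2.5 -0.5]
side 62 [-4.9 -1.6 -0.2]
side 69 [-4.2 -0.  -0.3]
side 83 [-3.4  0.5 -0.2]
cap 349 [498.8 346.5  77.8]
cap 351 [498.9 346.5  77.8]
```

View pics/top17c.png

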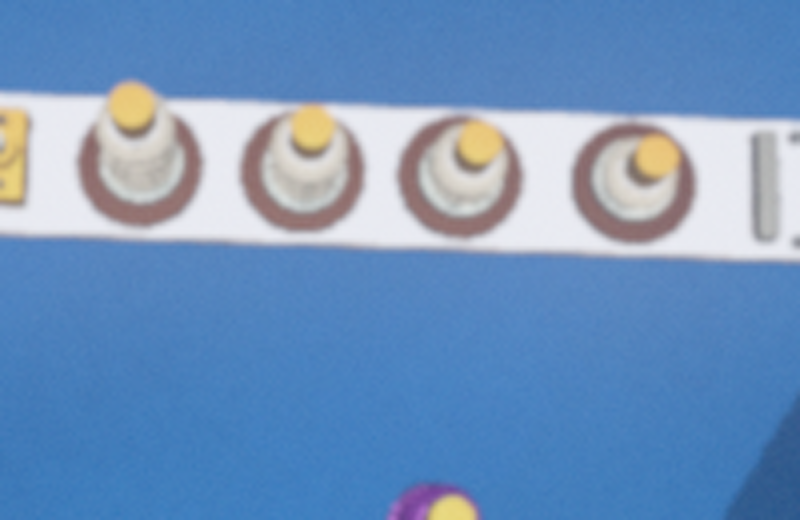

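View pics/side17.png

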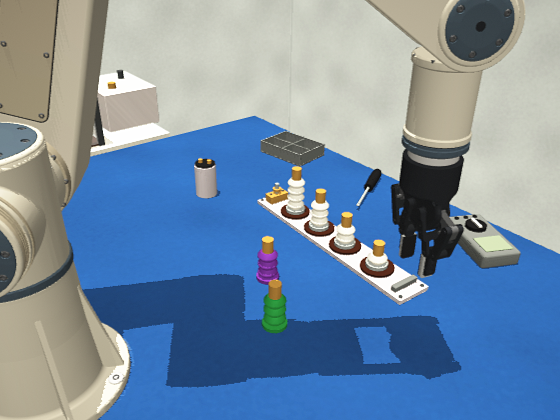

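All four stand upright on their pads, each foot ringed by its pad in the top crop at (143,160), (303,170), (462,178) and (635,182). The capacitor can and the green and purple look-alikes are where they were. The arm touches nothing, so I hand the job in.

```bash
python3 - <<'E'
from rig import *
print(sign_off())
E
```

```text
the job is handed in; nothing more can be done
None
```

All four insulators are standing on their pads in height order. From the earth clamp they are: four ribs on pad 4, three on pad 3, two on pad 2, and one on pad 1. I handed the job in at about 33 s of the 109 s allowed.

- **Set down:** each insulator was gripped by its stud and lowered slowly to the pad. The force reading showed contact for three of them. For the three-rib one it was unclear (4.5 N, then -1.4 N on the next reading), so I released it on height, 0.1 mm above the expected contact. It settled level.
- **Placement:** the last top-camera check put the studs within 2.3 mm of the pad centres. Their tops were within 0.5 mm of the expected height, and all four looked upright.
- **Cameras disagree:** measured against the same pad centres, the side camera put the studs about 3.5–5 mm nearer the robot. It showed the same shift on the insulators before I moved them, so I take it as calibration bias. Even at its worst it is inside the 12 mm limit.
- **Capacitor can:** no measurable movement, about 0.1 mm in both cameras. The green and purple look-alikes were not touched.
- **Tool tilt:** the tool picked up about 0.02 rad of tilt over the cycles. I corrected the aim for it on the last pick.

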